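Lock the raised fuse carrier home in its bayonet holder

ROBOT

A 6-joint arm with a two-finger parallel gripper is mounted at the origin on the work surface. World frame = base frame: x ahead of the robot, y to its left, z up, the work surface at z = 0. Lengths are in m, angles in degrees, forces in N, time in s.
With the tool pointing down it reaches from about 0.375 to 0.9 m from the base axis. Payload 3.1 kg.
Tool frame: the origin (TCP) lies between the finger pads, 19 mm behind the fingertips; this is the grasp point; z points along the fingers, y is the line along which they close (so a half turn about z gives the same grasp; the last joint's range is limited). The gripper opens to 87 mm and grips with 3 to 60 N. Pads are 19 mm wide; open, the fingers measure 117 mm over their backs; the gripper's body (75 mm by 190 mm) begins 51 mm behind the grasp point.
Start: joints at [56.236, 30.224, 82.088, -0, 67.689, -10.227], TCP at [0.25, 0.573, 0.241] pointing down, gripper open.
Joint ranges: [-176.69, 176.69], [-43.24, 126.21], [12.49, 139.97], [-82, 262], [0, 151.66], [-163.58, 163.58]. Speed limits (degrees/s): [159.86, 159.86, 180, 180, 180, 180].

INTERFACE

Orientations are given as a 3x3 rotation matrix whose columns are the frame's x, y, z axes.
In Python, from rig import bot, imaging, finder gives the robot as it stands. The module is installed in compiled form; this text tells all that it offers.
- The arm moves only by the tool play_rows, never from a script. Its argument "motion" is a list that holds one entry, the list of rows, each a list of 6 numbers: the shift along the tool's x, y, z in fractions of the full range, 1 being 0.75 m, then the turn, a rotation vector about the tool's x, y, z in shares of 2 pi rad (1.0 is 2 pi rad). In form: [[[dx, dy, dz, wx, wy, wz], ...]]. A call has 1 to 8 rows; each row is the pose to reach, as a shift and turn from the pose commanded when the call began, along the tool's axes at that moment; what a row does not reach only later rows make up. A row lasts 1/12 s, in which the tool goes at most 41.7 mm and 7.16 degrees, less where a joint would pass 70% of its speed; a pose out of reach is approached as far as the arm can. Shift and turn numbers lie between -1 and 1, and a call with a number outside is refused. A call with a gripper value outside its range is refused whole. "fingers" is the finger opening in m, from 0 to 0.087, set as the call begins (left out, the last holds). The fingers move at their own pace and stop on an object; the grip force is fixed at half the most. Time passes only in rows, so rows that repeat a pose let the fingers close. It gives the time, the measured TCP pose, the force, the opening and the grip force at its end, in the units of the state.
- bot.read_state(): the state, without advancing time (a new reading comes with each control period).
- imaging.capture(name): name is "side" or "top"; returns a dict with "frame" (400x640x3 uint8, red, green, blue), "camera_matrix" (3x3 intrinsics, pixels), "R" (3x3) and "t" (3): a world point X has camera coordinates R X + t. Camera axes: x right, y down, z forward; pixel columns grow to the right and rows downward; lengths in m; the calibration is good to about 2 mm. A picture is of the moment at which its call begins. There is no depth.
- bot.hand_in(): hands the job in; it is judged then, once.
Trained networks look in the newest picture that a camera, given by its name, has taken for a name from the list of things; names that differ only in an ending like _2 or _b are one class to them, and where a whole thing is asked for, a point or a joint stands for the part that bears it (a point fixed in the world has none). Each returns a list of dicts, best first, with "confidence" (0 to 1); they miss things now and then, are a little off and sometimes report something else, mostly with a low value. They report only what shows in the picture. A call takes as long as a camera call. They do not tell look-alikes from the thing itself.
- finder.recognise(camera, name): "at" ([x, y, z] in m, in world coordinates, good to about 4 mm: the middle of the surface that is visible of it).
- finder.outline_of(camera, name): "pixels" (400x640 bool, what is visible of it).
The state is a dict: "time_s": time; "joint_positions": joint angles; "qvel": joint speeds; "tau": joint torques, N m; "position": TCP position; "tcp_rot": TCP orientation; "force": force on the tool from outside, world axes, zero at the start; "moment": the same for the moment, N m; "opening": opening from 0.0 (shut) to 1.0 (fully open); "grasp_force": force on a finger pad.
Only numpy, scipy, OpenCV 4.12 (cv2) and the standard library are available. Lean on these libraries where they do the work, as an engineer would, in place of code of your own. Each camera call takes 0.05 s, during which the arm holds its last target. There are 200 camera calls.

TASK

On the electronics bench, the red fuse carrier stands raised and unlocked in its holder. Push it down against its spring, turn it a quarter turn clockwise (seen from above) and let it spring up into its lock so that it stays down at the same height as its neighbours, then let go of it. Leave the blue and yellow fuse carriers, which are already locked, as they are.

Things in the scene. Friction and masses are not known exactly. Their poses are not given: they have to be found in the camera images.
- carrier_red: loose red fuse carrier, upright, 71 mm tall, 0.1 kg. Origin: centre of its underside, inside the holder; z up. Black barrel 24 mm wide with brass lugs along x (44 mm over both); red flange, diameter 40, 27 to 31 mm above the origin; red wing grip 31 to 71 mm above it, 44 mm long along x, 14 mm thick along y, white stripe on top. Grip it across the 14 mm, TCP 54 to 60 mm above the origin.
- holder_red: red's fixed dark grey 90 x 90 x 60 mm holder; three alike stand in a row along y, 115 mm apart, in any order. Origin: centre of its underside. White marks along x, green dots along y. Red starts with its origin 48 mm above this one, on the axis, wing within 6 degrees of x. It turns only when pushed 11 to 15 mm down (flange stops it at 15), clockwise only, until its wing is along y.
- carrier_blue: blue fuse carrier, same shape and axes, locked in a like holder: wing along the holder's y, origin 41 mm above the holder's, 7 mm lower than red starts. When turned fully and let up, red springs up 4 to 8 mm into this same locked height. Spring: 4 N at the start, 10 N fully down; free play when locked about 13 degrees. Leave alone.
- carrier_yellow: yellow fuse carrier, same shape and axes as the red one, already locked in a like holder, like the blue one; leave alone.
There are look-alikes about, which are no part of the job. Of the things like the carrier_red, leave any that is green; of the rest the smaller one is meant.

How it is judged:
By the outcome, as a careful person would: the job done as asked, in the order asked, and still so for the second after the job is handed in, with the robot touching nothing.
It also fails if it takes over 32 s, if anything falls off the work surface, if the arm or the gripper's body presses on something with over 40 N, if the wrist force passes 120 N, or if a joint passes its speed limit or range.

## Working session

There is one attempt and no reset: what is moved stays moved. The work goes in short steps, Python scripts to look and compute and a tool call to move; the robot and the scene stay as the last step left them, time stands still between calls to the robot, and variables do not carry over. Pictures are saved under pics/ and viewed, at most 10 in all, crops included, and the job is handed in when it is done.

Besides the shell and the picture viewer there is one more tool, called after ">>>" as name(argument=value, ...) on one line, values as JSON. play_rows: Moves the arm, as the interface text tells. Its arguments: {"type":"object","properties":{"motion":{"type":"array"},"fingers":{"type":"number"}},"required":["motion"]}

```bash
mkdir -p pics; python3 - <<'E'
from rig import bot, imaging, finder
import cv2,pickle
s=bot.read_state();print(s)
d={}
for c in("side","top"):
    d[c]=imaging.capture(c);cv2.imwrite(f"pics/{c}0.png",d[c]["frame"][:,:,::-1])
    print(c,d[c]["camera_matrix"],d[c]["R"],d[c]["t"])
    for n in("carrier_red","carrier_blue","carrier_yellow","holder_red"):
        print(n,[(r["at"],r["confidence"]) for r in finder.recognise(c,n)])
pickle.dump(d,open("d0.pkl","wb"))
E
```

```text
{'time_s': 0.0, 'joint_positions': array([ 5.62344979e+01,  3.02806380e+01,  8.21578952e+01, -3.22837540e-04,
        6.76903067e+01, -1.02263670e+01]), 'qvel': array([ 0.00535562, -0.01808083, -0.01740947, -0.02453119, -0.05225001,
       -0.05192005]), 'tau': array([-1.38964402e-03, -4.40049469e+01, -1.76588380e+01,  6.31736079e-02,
        5.82755136e-02, -1.60898462e-04]), 'position': array([0.24917145, 0.57240426, 0.24024531]), 'tcp_rot': array([[-9.16788112e-01,  3.99372016e-01, -1.24547216e-03],
       [ 3.99373764e-01,  9.16786285e-01, -1.87226851e-03],
       [ 3.94100147e-04, -2.21388241e-03, -9.99997472e-01]]), 'force': array([-0.40409075, -0.12578741,  0.13954894]), 'moment': array([-0.00060543,  0.01439637, -0.05909181]), 'grasp_force': 0.0, 'opening': 1.0021002161460757}
side [[407.68667817   0.         315.28938319]
 [  0.         407.68667817 198.93448292]
 [  0.           0.           1.        ]] [[-0.955356   -0.29511358  0.01424375]
 [-0.18142299  0.54789607 -0.81663676]
 [ 0.23319651 -0.78276297 -0.57697619]] [0.48946135 0.13224246 0.60178635]
carrier_red [([0.57
[... 155 characters left out ...]
low [([0.5999, 0.1037, 0.1039], 0.98)]
holder_red [([0.5484, 0.0111, 0.0628], 0.84), ([0.5708, -0.0072, 0.1026], 0.53)]
top [[365.89853804   0.         319.96825605]
 [  0.         365.89853804 194.96279164]
 [  0.           0.           1.        ]] [[ 1.15014265e-02 -9.99933710e-01  5.41559981e-04]
 [-9.95752952e-01 -1.15028103e-02 -9.13440957e-02]
 [ 9.13442700e-02  5.11327456e-04 -9.95819242e-01]] [0.04464429 0.51561983 0.67874856]
carrier_red [([0.5726, -0.0147, 0.1138], 0.72), ([0.3802, 0.0514, 0.0547], 0.64), ([0.4026, -0.0483, 0.0872], 0.56)]
carrier_blue [([0.5397, -0.1246, 0.1101], 0.92)]
carrier_yellow [([0.6008, 0.096, 0.1181], 0.8)]
holder_red [([0.5654, -0.0145, 0.0703], 0.77)]
```

View pics/side0.png

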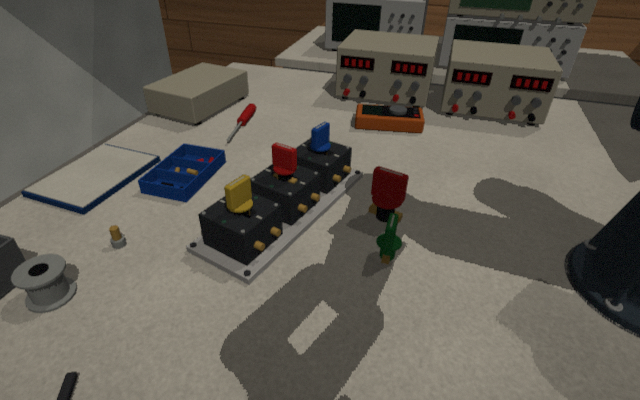

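View pics/top0.png

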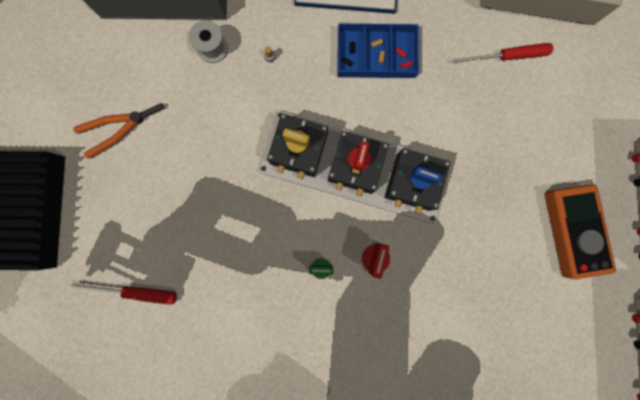

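The top view shows red in the middle holder at (360,155), between yellow (296,140) and blue (428,178). Look-alikes are the larger dark red carrier on the bench at (377,260) and the green one at (320,268). I choose the red one in the holder.

```bash
python3 - <<'E'
import cv2,pickle,numpy as np
d=pickle.load(open("d0.pkl","rb"))
a=d["top"]["frame"][100:220,250:460,::-1];b=d["side"]["frame"][110:230,220:360,::-1]
a=cv2.resize(a,None,fx=3.8,fy=3.8,interpolation=cv2.INTER_CUBIC)   # 798x456
b=cv2.resize(b,None,fx=5,fy=5,interpolation=cv2.INTER_CUBIC) #700x600
cv2.imwrite("pics/ct.png",a);cv2.imwrite("pics/cs.png",b)
E
```

```text
(no output)
```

View pics/ct.png

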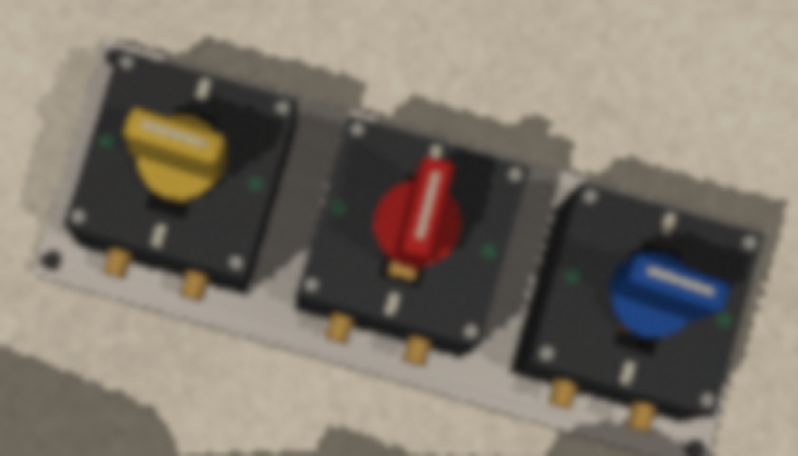

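View pics/cs.png

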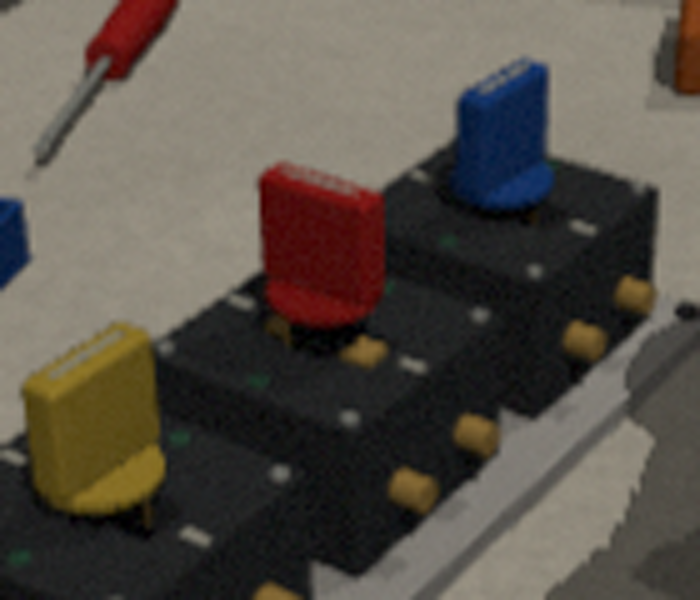

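The crops confirm a bright red wing raised in the middle holder, with its stripe at crop (434,170)-(420,240) in the top view and (280,168)-(372,195) in the side view. The holder's marks and dots can be seen in both views, so I'll triangulate them.

```bash
cat > h.py <<'E'
import numpy as np,cv2
def tri(d,pt,ps):
    P=[d[c]["camera_matrix"]@np.c_[d[c]["R"],d[c]["t"]] for c in("top","side")]
    X=cv2.triangulatePoints(P[0],P[1],np.float64(pt).T,np.float64(ps).T);return (X[:3]/X[3]).T
def ft(a,s=3.8,o=(250,100)): return (np.float64(a)+.5)/s-.5+o
def fs(a): return ft(a,5,(220,110))
E
python3 - <<'E'
from h import *;import pickle
d=pickle.load(open("d0.pkl","rb"))
n=["stripe far","stripe near","mark far","mark near","dot L","dot R"]
t=ft([(434,170),(420,240),(436,150),(393,304),(337,208),(489,250)])
s=fs([(284,170),(364,195),(241,300),(413,365),(258,380),(390,285)])
X=tri(d,t,s)
for a,x in zip(n,X):print(a,x.round(4))
ang=lambda v:np.degrees(np.arctan2(v[1],v[0]))
print("stripe mid",(X[0]+X[1])/2,ang(X[0]-X[1]),np.linalg.norm(X[0]-X[1]));print("holder",X[2:].mean(0),(X[2]+X[3])/2,(X[4]+X[5])/2,ang(X[2]-X[3]),ang(X[4]-X[5]))
# corners bolts top view at z=.06
def back(c,p,z):
    D=d[c];C=-D["R"].T@D["t"];v=D["R"].T@np.linalg.inv(D["camera_matrix"])@np.r_[p,1];return C+v*(z-C[2])/v[2]
zb=X[2:,2].mean()
B=np.array([back("top",p,zb) for p in ft([(357,130),(515,174),(311,285),(470,331)])])
print("bolts",zb,B.mean(0),ang(B[0]-B[2]),ang(B[1]-B[3]),ang(B[0]-B[1]),ang(B[2]-B[3]))
for c,pp in(("top",t),("side",s)):
  print(c,[back(c,p,X[:2,2].mean())[:2].round(4) for p in pp[:2]])
E
```

```text
stripe far [ 0.5892 -0.021   0.1302]
stripe near [ 0.5587 -0.0151  0.129 ]
mark far [ 0.6122 -0.0293  0.0705]
mark near [ 0.5393 -0.0086  0.0704]
dot L [0.5848 0.0183 0.0716]
dot R [ 0.5643 -0.0541  0.0717]
stripe mid [ 0.57397543 -0.01802014  0.12957908] -10.999750868073203 0.031112384393828095
holder [ 0.57515611 -0.01842397  0.07106197] [ 0.575729   -0.01893707  0.07047153] [ 0.57458323 -0.01791087  0.07165242] -15.856875284435088 74.1827288810622
bolts 0.07106197159502847 [ 0.57481196 -0.01804783  0.07106197] -15.877026625025094 -15.94418409238988 74.7871989885298 74.37216816475258
top [array([ 0.59  , -0.0209]), array([ 0.5592, -0.0148])]
side [array([ 0.5891, -0.022 ]), array([ 0.5579, -0.0141])]
```

Checks: the holder's top is at z≈0.071, so its base is at about 0.0105. The stripe is at 0.1296, against 0.0105+0.048+0.071 expected. The axis is (0.575,-0.018), the holder's x points along -15.8° and the wing along -11°. Now the approach.

Careful with the scale: shifts go in shares of 0.75 m and turns go in shares of 2 pi rad. That gives: -0.178 m is -0.2373, -0.156 m is -0.208.

>>> play_rows(motion=[[[-0.0293,-0.0227,0.0027,0,0,0],[-0.0587,-0.0453,0.0053,0,0,0],[-0.0893,-0.068,0.008,0,0,0],[-0.1187,-0.092,0.0107,0,0,0],[-0.148,-0.1147,0.0133,0,0,0],[-0.1773,-0.1373,0.016,0,0,0],[-0.208,-0.16,0.0187,0,0,0],[-0.2373,-0.1827,0.0213,0,0,0]]], fingers=0.05)

```text
time_s: 1.17
position: [0.3587, 0.3752, 0.2254]
tcp_rot: [[-0.917, 0.399, 0.001], [0.399, 0.917, 0.0], [-0.0, 0.001, -1.0]]
force: [0.1, -0.2, -0.0]
opening: 0.586
grasp_force: 0.0
```

To row units: -0.178 m is -0.2373, -0.156 m is -0.208.

>>> play_rows(motion=[[[-0.0293,-0.0227,0.0027,0,0,0],[-0.0587,-0.0453,0.0053,0,0,0],[-0.0893,-0.068,0.008,0,0,0],[-0.1187,-0.092,0.0107,0,0,0],[-0.148,-0.1147,0.0133,0,0,0],[-0.1773,-0.1373,0.016,0,0,0],[-0.208,-0.16,0.0187,0,0,0],[-0.2373,-0.1827,0.0213,0,0,0]]])

```text
time_s: 1.83
position: [0.4673, 0.1783, 0.2094]
tcp_rot: [[-0.917, 0.399, 0.001], [0.399, 0.917, 0.0], [-0.001, 0.0, -1.0]]
force: [-0.7, 0.1, 0.4]
opening: 0.576
grasp_force: 0.0
```

To row units: -0.178 m is -0.2373, -0.15 m is -0.2, -12.5 degrees is -0.0347.

>>> play_rows(motion=[[[-0.04,-0.0307,0.004,0,0,-0.0069],[-0.08,-0.0613,0.008,0,0,-0.0139],[-0.12,-0.092,0.012,0,0,-0.0208],[-0.16,-0.1227,0.016,0,0,-0.0278],[-0.2,-0.1533,0.02,0,0,-0.0347],[-0.2373,-0.184,0.024,0,0,-0.0347],[-0.2373,-0.184,0.024,0,0,-0.0347],[-0.2373,-0.184,0.024,0,0,-0.0347]]])

```text
time_s: 2.5
position: [0.5755, -0.02, 0.191]
tcp_rot: [[-0.981, 0.195, 0.0], [0.195, 0.981, 0.0], [-0.0, 0.0, -1.0]]
force: [-0.3, 1.1, 0.2]
opening: 0.574
grasp_force: 0.0
```

To row units: 0.035 m is 0.0467, 0.02 m is 0.0267.

>>> play_rows(motion=[[[0,0,0.0133,0,0,0],[0,0,0.0267,0,0,0],[0,0,0.04,0,0,0],[0,0,0.0467,0,0,0],[0,0,0.0467,0,0,0],[0,0,0.0467,0,0,0]]])

```text
time_s: 3.0
position: [0.5741, -0.0172, 0.1556]
tcp_rot: [[-0.982, 0.19, -0.001], [0.19, 0.982, 0.0], [0.002, 0.0, -1.0]]
force: [-0.8, -0.1, -0.2]
opening: 0.575
grasp_force: 0.0
```

```bash
python3 - <<'E'
from rig import bot, imaging
import cv2,numpy as np
for i in range(4):
    c=imaging.capture("side"); s=bot.read_state(); print(s["position"].round(4),s["joint_positions"].round(2),np.degrees(np.arctan2(*s["tcp_rot"][[1,0],1])))
b=cv2.resize(c["frame"][70:230,200:400,::-1],None,fx=3.5,fy=3.5,interpolation=cv2.INTER_CUBIC)
cv2.imwrite("pics/s1.png",b)
E
```

```text
[ 0.5745 -0.0174  0.1561] [-12.87  32.78  93.95  -0.    53.29 -91.88] 79.01241695668162
[ 0.5748 -0.0176  0.1564] [-12.89  32.76  93.92  -0.    53.29 -91.89] 78.99998279312882
[ 0.5749 -0.0178  0.1566] [-12.9   32.74  93.91  -0.    53.29 -91.89] 78.98879259152068
[ 0.575  -0.0179  0.1567] [-12.91  32.73  93.91  -0.    53.29 -91.89] 78.97900330279971
```

View pics/s1.png

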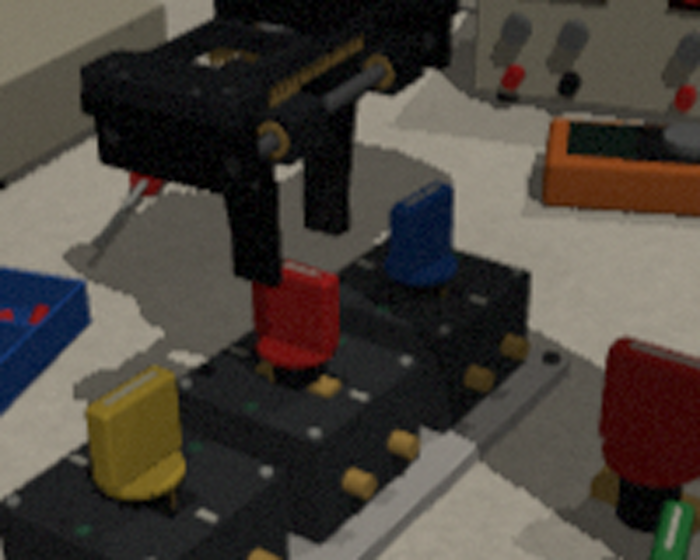

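The fingers (crop (258,240) and (327,190)) straddle the red wing, with the tool over the axis at (0.575,-0.018). Next I lower and grip.

To row units: 0.041 m is 0.0547, 0.03 m is 0.04.

>>> play_rows(motion=[[[0,0,0.0133,0,0,0],[0,0,0.0267,0,0,0],[0,0,0.04,0,0,0],[0,0,0.0547,0,0,0],[0,0,0.0547,0,0,0],[0,0,0.0547,0,0,0]]])

```text
time_s: 3.7
position: [0.5737, -0.0178, 0.1138]
tcp_rot: [[-0.981, 0.192, -0.003], [0.192, 0.981, 0.001], [0.003, 0.0, -1.0]]
force: [0.4, 0.9, 0.2]
opening: 0.573
grasp_force: 0.0
```

>>> play_rows(motion=[[[0,0,0,0,0,0],[0,0,0,0,0,0],[0,0,0,0,0,0],[0,0,0,0,0,0],[0,0,0,0,0,0],[0,0,0,0,0,0],[0,0,0,0,0,0],[0,0,0,0,0,0]]], fingers=0.0)

```text
time_s: 4.37
position: [0.5747, -0.018, 0.1154]
tcp_rot: [[-0.982, 0.191, 0.0], [0.191, 0.982, -0.0], [-0.0, 0.0, -1.0]]
force: [-0.1, 0.6, 1.6]
opening: 0.156
grasp_force: 30.0
```

To row units: 0.0135 m is 0.018, 0.012 m is 0.016.

>>> play_rows(motion=[[[0,0,0.004,0,0,0],[0,0,0.008,0,0,0],[0,0,0.012,0,0,0],[0,0,0.016,0,0,0],[0,0,0.018,0,0,0],[0,0,0.018,0,0,0],[0,0,0.018,0,0,0],[0,0,0.018,0,0,0]]])

```text
time_s: 5.03
position: [0.5747, -0.0179, 0.1024]
tcp_rot: [[-0.982, 0.191, 0.001], [0.191, 0.982, -0.0], [-0.001, -0.0, -1.0]]
force: [-2.4, 0.3, 7.7]
opening: 0.159
grasp_force: 30.0
```

To row units: 30 degrees is 0.0833.

>>> play_rows(motion=[[[0,0,0,0,0,0.0139],[0,0,0,0,0,0.0278],[0,0,0,0,0,0.0417],[0,0,0,0,0,0.0556],[0,0,0,0,0,0.0694],[0,0,0,0,0,0.0833],[0,0,0,0,0,0.0833]]])

```text
time_s: 5.62
position: [0.5758, -0.0184, 0.1028]
tcp_rot: [[-0.752, 0.659, 0.003], [0.659, 0.752, -0.001], [-0.003, 0.001, -1.0]]
force: [-0.4, -0.9, 7.2]
opening: 0.158
grasp_force: 30.0
```

```bash
python3 - <<'E'
from rig import bot
s=bot.read_state();print(s["position"],s["force"],s["moment"],s["opening"])
E
```

```text
[ 0.57584803 -0.01840269  0.10275746] [-0.40792836 -0.93080487  7.20055074] [-0.06440985  0.09940797  0.03162751] 0.15769574232030376
```

Turning freely (opening unchanged, little twisting moment). Continuing with 64° more.

To row units: 48 degrees is 0.1333.

>>> play_rows(motion=[[[0,0,0,0,0,0.0167],[0,0,0,0,0,0.0333],[0,0,0,0,0,0.05],[0,0,0,0,0,0.0667],[0,0,0,0,0,0.0833],[0,0,0,0,0,0.1],[0,0,0,0,0,0.1167],[0,0,0,0,0,0.1333]]])

```text
time_s: 6.28
position: [0.576, -0.0185, 0.1028]
tcp_rot: [[-0.012, 1.0, 0.003], [1.0, 0.012, -0.001], [-0.001, 0.003, -1.0]]
force: [-0.7, -1.1, 7.8]
opening: 0.158
grasp_force: 30.0
```

To row units: 17 degrees is 0.0472.

>>> play_rows(motion=[[[0,0,0,0,0,0.0139],[0,0,0,0,0,0.0278],[0,0,0,0,0,0.0417],[0,0,0,0,0,0.0472],[0,0,0,0,0,0.0472],[0,0,0,0,0,0.0472]]])

```text
time_s: 6.78
position: [0.576, -0.0185, 0.1028]
tcp_rot: [[0.276, 0.961, 0.003], [0.961, -0.276, -0.001], [-0.0, 0.003, -1.0]]
force: [0.5, -1.3, 8.1]
opening: 0.156
grasp_force: 30.0
```

```bash
python3 - <<'E'
from rig import bot
import numpy as np
s=bot.read_state();print(s["position"],s["force"],s["moment"],s["opening"],np.degrees(np.arctan2(*s["tcp_rot"][[1,0],1])))
E
```

```text
[ 0.57595799 -0.01849646  0.10278371] [ 0.50058524 -1.31678207  8.09083056] [-0.17294503  0.16190431  0.0233411 ] 0.1558328407967563 -16.03456377132404
```

To row units: -0.0065 m is -0.0087, -0.006 m is -0.008.

>>> play_rows(motion=[[[0,0,-0.0027,0,0,0],[0,0,-0.0053,0,0,0],[0,0,-0.008,0,0,0],[0,0,-0.0087,0,0,0],[0,0,-0.0087,0,0,0],[0,0,-0.0087,0,0,0],[0,0,-0.0087,0,0,0]]])

```text
time_s: 7.37
position: [0.5759, -0.0184, 0.1084]
tcp_rot: [[0.276, 0.961, 0.003], [0.961, -0.276, -0.001], [-0.0, 0.003, -1.0]]
force: [3.6, -1.8, 0.6]
opening: 0.157
grasp_force: 30.0
```

>>> play_rows(motion=[[[0,0,0,0,0,0],[0,0,0,0,0,0],[0,0,0,0,0,0],[0,0,0,0,0,0],[0,0,0,0,0,0],[0,0,0,0,0,0]]], fingers=0.05)

```text
time_s: 7.87
position: [0.574, -0.0177, 0.1079]
tcp_rot: [[0.276, 0.961, -0.001], [0.961, -0.276, 0.0], [-0.0, -0.001, -1.0]]
force: [0.0, -0.4, -0.5]
opening: 0.517
grasp_force: 0.0
```

To row units: -0.12 m is -0.16, -0.1 m is -0.1333.

>>> play_rows(motion=[[[0,0,-0.0133,0,0,0],[0,0,-0.0333,0,0,0],[0,0,-0.06,0,0,0],[0,0,-0.0933,0,0,0],[0,0,-0.1333,0,0,0],[0,0,-0.16,0,0,0],[0,0,-0.16,0,0,0]]])

```text
time_s: 8.45
position: [0.5775, -0.0185, 0.2339]
tcp_rot: [[0.276, 0.961, 0.01], [0.961, -0.276, -0.002], [0.001, 0.01, -1.0]]
force: [0.7, -0.2, -0.7]
opening: 0.573
grasp_force: 0.0
```

```bash
python3 - <<'E'
from rig import bot, imaging
import cv2,pickle
d={c:imaging.capture(c) for c in("side","top")};pickle.dump(d,open("d1.pkl","wb"));print(bot.read_state()["force"])
cv2.imwrite("pics/s2.png",cv2.resize(d["side"]["frame"][110:230,220:360,::-1],None,fx=5,fy=5,interpolation=cv2.INTER_CUBIC))
E
```

```text
[ 0.482799    0.28129448 -0.56741081]
```

View pics/s2.png

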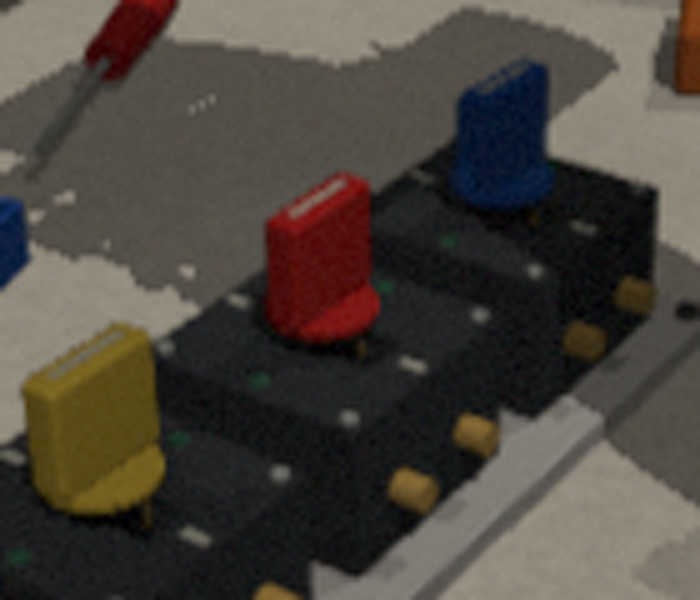

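The side crop shows red at (318,260) parallel to yellow and blue, its flange seated at the same height as theirs. Yellow and blue haven't moved and the gripper is clear.

```bash
python3 -c "
from rig import bot
print(bot.hand_in())"
```

```text
the job is handed in; nothing more can be done
None
```

I pushed the red carrier down, turned it a quarter turn clockwise and let it up into its lock; in the last side picture it stands level with and parallel to blue and yellow, which were not touched. I then let go, backed the gripper clear and handed the job in at about 8.5 s; no verdict came back.

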